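# Empty the flap carton into the hooked-slot servo rack

### The job

Swing both flaps of the carton right open, well past upright, then move every servo housing from the carton into the blue-ended aluminium rack: each goes under the roof plate with its shaft running along one of the hooked slots, in at the open front mouth, back to the cross slot and then sideways fully home into that bay, one housing per bay, left standing upright. When all are in, fold both carton flaps down flat again. Leave the cream fuse block, the green lid and the bronze bushing where they are.

Things in the scene. Friction and masses are not known exactly. Their poses are not given: they have to be found in the camera images.
- carton: open-topped cardboard carton fixed to the bench, outside 268 (x) x 158 (y) x 80 mm high, walls and floor 4 mm. Origin: centre of its underside, on the bench. Two flaps hinge along its x on the tops of the long sides, 77 mm either side of the centre line, 80 mm up; flat, they leave a 44 mm gap along the middle.
- flap_left (a joint): hinge of the carton's left (+y) flap, rad: 0 = folded down flat, 1.57 = straight up, 2.4 = swung out, fully open (stop). Stiff: stays where left; 0.6 N at the free edge moves it. 258 x 55 x 4 mm. Starts ajar at 0.5 to 0.8. A purely sideways push on the edge of a nearly flat flap can jam against the hinge: lift the edge as you push it out.
- flap_right (a joint): hinge of the carton's right (-y) flap, rad: 0 = folded down flat, 1.57 = straight up, 2.4 = swung out, fully open (stop). Stiff: stays where left; 0.6 N at the free edge moves it. 258 x 55 x 4 mm. Starts ajar at 0.5 to 0.8. A purely sideways push on the edge of a nearly flat flap can jam against the hinge: lift the edge as you push it out.
- flap_left_edge (a point): middle of the free edge of the left (+y) flap, 55 mm from its hinge line
- flap_right_edge (a point): middle of the free edge of the right (-y) flap, 55 mm from its hinge line
- rack: rack, fixed, origin on the bench: 5 mm aluminium roof, top 35 mm and underside 30 mm above the bench, x -60 (open front) to +66, y -105 to +135 mm, blue end and back walls, no floor. Three 20 mm wide slots run along x from mouths at the front edge, y = -70, 0, +70, to x = 40; there each turns into a cross slot (x 20 to 40) ending 40 mm to +y of its centre line: the bay, red tab.
- mouth1 (a point): centre of the front end of slot 1 of the rack, at roof-top height (rack x = -60, y = -70 mm)
- mouth2 (a point): centre of the front end of slot 2 of the rack, at roof-top height (rack x = -60, y = 0 mm)
- mouth3 (a point): centre of the front end of slot 3 of the rack, at roof-top height (rack x = -60, y = 70 mm)
- bay1 (a point): bay 1: where the shaft axis stands when fully home, at roof-top height (rack x = 30, y = -40 mm); the slot end allows about 3 mm more towards +y
- bay2 (a point): bay 2: where the shaft axis stands when fully home, at roof-top height (rack x = 30, y = 30 mm); the slot end allows about 3 mm more towards +y
- bay3 (a point): bay 3: where the shaft axis stands when fully home, at roof-top height (rack x = 30, y = 100 mm); the slot end allows about 3 mm more towards +y
- servo1: servo housing (two or three are present, identical; None if absent): grey plastic body 40 (x) x 30 (y) x 22 mm with a steel shaft 14 mm across standing up from its centre to 70 mm above its underside, orange band near the top. 85 to 150 g. Origin: centre of its underside; z up along the shaft. Starts standing on the carton floor below a flap. In the rack the shaft stands out 35 mm above the roof.
- servo2: servo housing (two or three are present, identical; None if absent): grey plastic body 40 (x) x 30 (y) x 22 mm with a steel shaft 14 mm across standing up from its centre to 70 mm above its underside, orange band near the top. 85 to 150 g. Origin: centre of its underside; z up along the shaft. Starts standing on the carton floor below a flap. In the rack the shaft stands out 35 mm above the roof.
- servo3: servo housing (two or three are present, identical; None if absent): grey plastic body 40 (x) x 30 (y) x 22 mm with a steel shaft 14 mm across standing up from its centre to 70 mm above its underside, orange band near the top. 85 to 150 g. Origin: centre of its underside; z up along the shaft. Starts standing on the carton floor below a flap. In the rack the shaft stands out 35 mm above the roof.
- fuse_block: cream ceramic fuse block, 36 x 64 x 32 mm, loose; leave alone. Origin: centre of underside
- enclosure_lid: green anodised enclosure lid, 60 x 95 x 8 mm, loose; leave alone. Origin: centre of underside
- bushing: bronze bushing, 32 mm across, 26 mm high, loose; leave alone. Origin: centre of underside
Not all that is in view belongs to the job. Leave any yellow look-alike of the servo1 alone.

How it is judged (in metres and radians):
On the way, in this order (a step that is already met when the one before it is completed fails the run):
1. both carton flaps are swung open past upright (joints above 1.75 rad) (value of joint each of flap_left, flap_right above 1.75 rad), for 0.2 s.
2. every servo housing stands in a bay of the rack, under the roof (x of servo1 in the frame of rack between 0.019 and 0.041 m and height (world z) of each of servo1, servo2, servo3 below 0.01 m and angle between each of servo1, servo2, servo3's own z axis and vertical below 0.12 rad and (y of servo1 in the frame of rack between -0.048 and -0.032 m or y of servo1 in the frame of rack between 0.022 and 0.038 m or y of servo1 in the frame of rack between 0.092 and 0.108 m) and x of servo2 in the frame of rack between 0.019 and 0.041 m and (y of servo2 in the frame of rack between -0.048 and -0.032 m or y of servo2 in the frame of rack between 0.022 and 0.038 m or y of servo2 in the frame of rack between 0.092 and 0.108 m) and x of servo3 in the frame of rack between 0.019 and 0.041 m and (y of servo3 in the frame of rack between -0.048 and -0.032 m or y of servo3 in the frame of rack between 0.022 and 0.038 m or y of servo3 in the frame of rack between 0.092 and 0.108 m)), for 0.2 s.
At the end, for the whole second after the job is handed in: every servo housing present stands upright (within 0.12 rad) on the bench under the rack's roof, its shaft in the blind end of a cross slot (within 8 mm of the bay point along the cross slot, 11 mm across), at rest; both flaps folded down to below 0.25 rad (all of step 2 and value of joint each of flap_left, flap_right below 0.25 rad and linear speed of each of servo1, servo2, servo3 below 0.02 m/s); the robot touches nothing.
It fails at once if the fuse block is moved more than 25 mm (distance of fuse_block from where it was at the start of the episode above 0.025 m).
It fails at once if the green lid is moved more than 25 mm (distance of enclosure_lid from where it was at the start of the episode above 0.025 m).
It fails at once if the bushing is moved more than 25 mm (distance of bushing from where it was at the start of the episode above 0.025 m).
Of servo1, servo2, servo3 only 2 to 3 are there at a start; the rules pass over those that are not, and their reading is None.
At some moment in a run one of servo1, servo2, servo3 may be knocked a few centimetres aside while the robot is not near it.
It also fails if it takes over 210 s, if anything falls off the work surface, if the arm or the gripper's body presses on something with over 40 N, if the wrist force passes 120 N, or if a joint passes its speed limit or range.

### The arm

A 6-joint arm with a two-finger parallel gripper is mounted at the origin on the work surface. World frame = base frame: x ahead of the robot, y to its left, z up, the work surface at z = 0. Lengths are in mm, angles in rad, forces in N, time in s.
With the tool pointing down it reaches from about 150 to 775 mm from the base axis. Payload 6.1 kg.
Tool frame: the origin (TCP) lies at the very end of the fingers, on their centre line; the grasp point (between the pads) lies 19 mm behind it; z points along the fingers, y is the line along which they close (so a half turn about z gives the same grasp; the last joint's range is limited). The gripper opens to 85 mm and grips with 20 to 120 N. Pads are 22 mm wide; open, the fingers measure 114 mm over their backs; the gripper's body (76 mm by 85 mm) begins 54 mm behind the grasp point. The pads swing forward as they close: fully open they stand 13 mm farther back than shut.
Start: joints at [-1.133, 0.126, -0.04, 1.405, 0, 1.571], TCP at [222.564, -475.472, 231.295] pointing down, gripper open.
Joint ranges: [-2.72, 2.72], [-0.95, 1.95], [-1.27, 1.35], [-1.78, 2.02], [-1.46, 1.47], [-3.14, 3.14]. Speed limits (rad/s): [2.39, 2.39, 3.01, 3.14, 3.14, 3.14].

### API

Orientations are given as a unit quaternion [w, x, y, z].
In Python, from workcell import monitor, cams, job, search_frame, regions_of, landmark_of gives the robot as it stands. The module is installed in compiled form; this text tells all that it offers.
- The arm moves only by the tool move_arm, never from a script. Its argument "targets" is text: rows parted by semicolons, each of 4 numbers parted by spaces: the shift along the world's x, y, z in mm, then the turn about the world's z in rad. A call has 1 to 20 rows; each row shifts and turns the commanded pose from where the row before left it; what a row does not reach is not made up. A row lasts 1/10 s, in which the tool goes at most 50 mm and 8.59 degrees, less where a joint would pass 70% of its speed; a pose out of reach is approached as far as the arm can. A call with a gripper value outside its range is refused whole. "gripper" is the opening, from 0 (shut) to 1 (fully open), set as the call begins (left out, the last holds). The fingers move at their own pace and stop on an object; "squeeze" is the grip in N (left out, the last holds). Time passes only in rows, so rows that do not move let the fingers close. It gives the time, the measured TCP pose, the force, the opening and the grip force at its end, in the units of the state.
- monitor.get_obs(): the state, without advancing time (a new reading comes with each control period).
- cams.camera(name): name is "side" or "top" or "wrist"; returns the picture (420x560x3 uint8, red, green, blue); there is no depth.
- cams.get_calibration(name): a dict with "vertical_fov" (degrees; the focal length in pixels is half the picture's height over the tangent of half this angle, whatever the lens; pixels are square), "cx", "cy" (the principal point, pixels), "rvec" (rotation vector, rad) and "tvec" (3), from world to camera coordinates, as OpenCV has them. Camera axes: x right, y down, z forward; pixel columns grow to the right and rows downward; lengths in mm; the calibration is good to about 2 mm. A picture is of the moment at which its call begins: read the wrist's pose just before it. get_calibration takes no time and is no camera call; for the wrist camera it gives the pose at the moment of the call.
- job.finish_job(): hands the job in; it is judged then, once.
Trained networks look in the newest picture that a camera, given by its name, has taken for a name from the list of things; names that differ only in an ending like _2 or _b are one class to them, and where a whole thing is asked for, a point or a joint stands for the part that bears it (a point fixed in the world has none). Each returns a list of dicts, best first, with "score" (0 to 1); they miss things now and then, are a little off and sometimes report something else, mostly with a low value. They report only what shows in the picture. A call takes as long as a camera call. They do not tell look-alikes from the thing itself.
- search_frame(camera, thing): "box" ([left, top, right, bottom] in pixels, round what is visible of it).
- regions_of(camera, thing): "mask" (420x560 bool, what is visible of it) and "box" ([left, top, right, bottom] in pixels, round what is visible of it).
- landmark_of(camera, thing): "position" ([column, row] in pixels: a listed point, or the origin of a listed thing).
The state is a dict: "time": time; "joint_positions": joint angles; "joint_vel": joint speeds; "joint_efforts": joint torques, N m; "ee_pos": TCP position; "orientation": TCP orientation; "ft_force": force on the tool from outside, world axes, zero at the start; "torque": the same for the moment, N m; "opening": finger opening in mm; "finger_force": force on a finger pad.
Only numpy, scipy, OpenCV 4.12 (cv2) and the standard library are available. Lean on these libraries where they do the work, as an engineer would, in place of code of your own. Each camera call takes 0.05 s, during which the arm holds its last target. There are 200 camera calls.

## Working session

There is one attempt and no reset: what is moved stays moved. The work goes in short steps, Python scripts to look and compute and a tool call to move; the robot and the scene stay as the last step left them, time stands still between calls to the robot, and variables do not carry over. Pictures are saved under pics/ and viewed, at most 14 in all, crops included, and the job is handed in when it is done.

Besides the shell and the picture viewer there is one more tool, called after ">>>" by a JSON object that holds its "api" and its "payload". move_arm: Moves the arm, as the interface text tells. Its arguments: {"type":"object","properties":{"targets":{"type":"string"},"gripper":{"type":"number"},"squeeze":{"type":"number"}},"required":["targets"]}

```bash
mkdir -p pics; cat > h.py <<'E'
import numpy as np, cv2
from workcell import monitor, cams, job, search_frame, regions_of, landmark_of
def cal(n):
    c=cams.get_calibration(n); f=210/np.tan(np.radians(c["vertical_fov"])/2)
    K=np.array([[f,0,c["cx"]],[0,f,c["cy"]],[0,0,1]]); return K,np.array(c["rvec"],float).reshape(3),np.array(c["tvec"],float).reshape(3)
def at_z(n,px,z,c=None):
    K,r,t=c or cal(n); R=cv2.Rodrigues(r)[0]; o=-R.T@t
    d=R.T@np.linalg.inv(K)@np.array([px[0],px[1],1.]); return o+d*(z-o[2])/d[2]
def proj(n,P,c=None):
    K,r,t=c or cal(n); return cv2.projectPoints(np.array(P,float).reshape(-1,3),r,t,K,None)[0].reshape(-1,2)
def shot(n,f=None):
    p=cams.camera(n)
    if f: cv2.imwrite(f"pics/{f}.png",cv2.cvtColor(p,cv2.COLOR_RGB2BGR))
    return p
E
python3 - <<'E'
from h import *
for n in("top","side"):
    shot(n,n+"0"); K,r,t=cal(n); print(n,K[0,0],-cv2.Rodrigues(r)[0].T@t)
    for th in["carton","flap_left_edge","flap_right_edge","rack","mouth1","mouth2","mouth3","bay1","bay2","bay3","servo1","fuse_block","enclosure_lid","bushing"]:
        z={"f":80,"m":35,"b":35}.get(th[0],0)
        if th in("fuse_block","bushing"):z=0
        print(th,[(round(d["score"],2),np.round(d["position"]),np.round(at_z(n,d["position"],z)[:2])) for d in landmark_of(n,th)[:4]])
E
```

```text
top 407.5709857504639 [432.08931726  19.89252301 787.19599703]
carton [(0.72, array([198., 208.]), array([595., 171.]))]
flap_left_edge []
flap_right_edge [(0.73, array([204., 194.]), array([605., 146.])), (0.36, array([178., 172.]), array([645., 193.]))]
rack [(0.73, array([395., 215.]), array([ 578., -217.]))]
mouth1 [(0.97, array([407., 243.]), array([ 519., -225.])), (0.89, array([442., 238.]), array([ 527., -292.])), (0.58, array([369., 245.]), array([ 516., -154.]))]
mouth2 [(0.97, array([407., 243.]), array([ 519., -225.])), (0.89, array([442., 238.]), array([ 527., -292.])), (0.58, array([369., 245.]), array([ 516., -154.]))]
mouth3 [(0.97, array([407., 243.]), array([ 519., -225.])), (0.89, array([442., 238.]), array([ 527., -292.])), (0.58, array([369., 245.]), array([ 516., -154.]))]
bay1 [(0.73, array([347., 200.]), array([ 601., -117.])), (0.61, array([383., 196.]), array([ 608., -186.]))]
bay2 [(0.73, array([347., 200.]), array([ 601., -117.])), (0.61, array([383., 196.]), array([ 608., -186.]))]
bay3 [(0.73, array([347., 200.]), array([ 601., -117.])), (0.61, array([38
[... 1811 characters left out ...]
, 155.]), array([ 615., -245.]))]
bay2 [(0.95, array([288., 168.]), array([ 602., -192.])), (0.93, array([281., 187.]), array([ 593., -117.])), (0.57, array([290., 155.]), array([ 615., -245.]))]
bay3 [(0.95, array([288., 168.]), array([ 602., -192.])), (0.93, array([281., 187.]), array([ 593., -117.])), (0.57, array([290., 155.]), array([ 615., -245.]))]
servo1 [(0.7, array([159., 243.]), array([798., 128.])), (0.57, array([138., 276.]), array([791., 230.])), (0.41, array([238., 266.]), array([600., 128.]))]
fuse_block [(0.65, array([368., 230.]), array([367., -80.]))]
enclosure_lid [(0.61, array([188., 207.]), array([792.,  -4.]))]
bushing [(0.57, array([354., 276.]), array([362.,  66.]))]
```

View pics/top0.png

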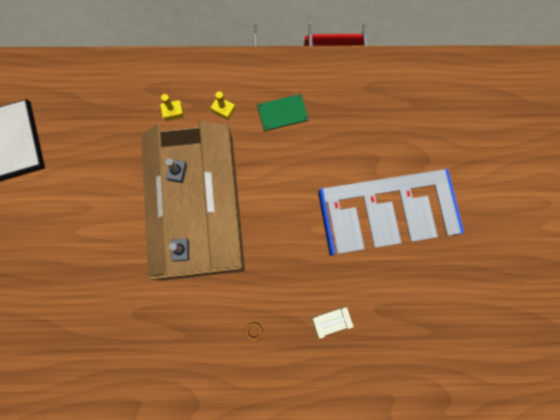

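View pics/side0.png

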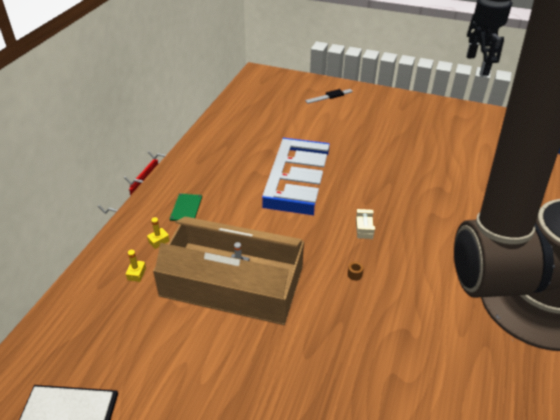

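Top view: the carton holds two grey servos, at (176,170) and (179,249), and a third may be hidden under a flap. The yellow look-alikes stand outside it at (171,106) and (223,104) and stay put. The rack's blue ends run (320,190)-(331,253) and (447,170)-(461,232). Next I fit the carton and rack poses to their masks.

```bash
cat > fit.py <<'E'
from h import *
from scipy.optimize import minimize
def box(x0,x1,y0,y1,z0,z1): return np.array([[x,y,z] for x in(x0,x1) for y in(y0,y1) for z in(z0,z1)],float)
def place(P,x,y,a):
    c,s=np.cos(a),np.sin(a); return np.c_[x+c*P[:,0]-s*P[:,1],y+s*P[:,0]+c*P[:,1],P[:,2]]
def flap(side,q):
    # side +1 left
    u=np.array([-side*np.cos(q),np.sin(q)])*55; h=np.array([side*77,80.])
    return np.array([[x,*(h+k*u+o)] for x in(-129,129) for k in(0,1) for o in(np.zeros(2),)],float)
def render(n,parts,c):
    m=np.zeros((420,560),np.uint8)
    for P in parts:
        p=cv2.convexHull(proj(n,P,c).astype(np.float32)); cv2.fillConvexPoly(m,np.round(p*16).astype(np.int32),1,shift=4)
    return m>0
def carton(v): 
    return [place(box(-134,134,-79,79,0,80),*v[:3]),place(flap(1,v[3]),*v[:3]),place(flap(-1,v[4]),*v[:3])]
def rack(v): return [place(box(-60,66,-105,135,0,35),*v[:3])]
def fit(model,masks,v0,sc):
    cs={n:cal(n) for n in masks}
    def f(d):
        v=np.array(v0)+d*sc; e=0
        for n,m in masks.items():
            r=render(n,model(v),cs[n]); e+=1-(r&m).sum()/(r|m).sum()
        return e
    b=min((minimize(f,s,method="Nelder-Mead",options=dict(initial_simplex=np.vstack([s]+[s+k for k in np.eye(len(v0))]),maxiter=600)) for s in(np.zeros(len(v0)),np.ones(len(v0))*.4)),key=lambda r:r.fun)
    return np.array(v0)+b.x*sc,b.fun
E
python3 - <<'E'
from fit import *
M={t:{} for t in("carton","rack")}
for n in("top","side"):
    shot(n)
    for t in M:
        r=regions_of(n,t); print(n,t,[(round(d["score"],2),np.round(d["box"])) for d in r]); M[t][n]=r[0]["mask"]
np.savez("m.npz",**{t+n:M[t][n] for t in M for n in M[t]})
for t,mod,v0,sc in(("carton",carton,[597,173,.03,.65,.65],np.array([15,15,.1,.2,.2])),("rack",rack,[577,-214,.15],np.array([15,15,.1]))):
    print(t,[(k,np.round(fit(mod,m,v0,sc)[0],3),round(fit(mod,m,v0,sc)[1],3)) for k,m in(("both",M[t]),("top",{"top":M[t]["top"]}),("side",{"side":M[t]["side"]}))])
E
```

```text
top carton [(0.65, array([141., 121., 242., 279.]))]
top rack [(0.67, array([317., 168., 465., 256.]))]
side carton [(0.61, array([151., 216., 305., 326.])), (0.5, array([173., 191., 199., 220.]))]
side rack [(0.56, array([259., 138., 333., 214.])), (0.4, array([154., 245., 284., 296.]))]
carton [('both', array([5.98445e+02, 1.72393e+02, 1.01000e-01, 7.44000e-01, 9.09000e-01]), np.float64(0.106)), ('top', array([5.98707e+02, 1.72603e+02, 1.00000e-01, 7.21000e-01, 6.16000e-01]), np.float64(0.067)), ('side', array([5.98703e+02, 1.69398e+02, 1.03000e-01, 7.76000e-01, 8.77000e-01]), np.float64(0.021))]
rack [('both', array([ 5.80746e+02, -2.14702e+02,  1.54000e-01]), np.float64(0.426)), ('top', array([ 5.82063e+02, -2.16655e+02,  1.51000e-01]), np.float64(0.279)), ('side', array([ 5.80212e+02, -2.15041e+02,  1.56000e-01]), np.float64(0.146))]
```

```bash
cat > ov.py <<'E'
from fit import *
def overlay(n,im,C,R,win,k,f):
    im=cv2.cvtColor(im,cv2.COLOR_RGB2BGR); x0,y0,x1,y1=win
    im=cv2.resize(im[y0:y1,x0:x1],None,fx=k,fy=k,interpolation=cv2.INTER_CUBIC)
    def line(P,v,col,closed=True):
        p=(proj(n,place(np.array(P,float),*v[:3]))-[x0,y0]+.5)*k
        cv2.polylines(im,[np.round(p).astype(np.int32)],closed,col,1,cv2.LINE_AA)
    if R is not None:
        line([(-60,-105,35),(66,-105,35),(66,135,35),(-60,135,35)],R,(0,255,0))
        for y in(-70,0,70): line([(-60,y-10,35),(40,y-10,35),(40,y+40,35),(20,y+40,35),(20,y+10,35),(-60,y+10,35)],R,(0,0,255),False)
    if C is not None:
        line([(-134,-79,80),(134,-79,80),(134,79,80),(-134,79,80)],C,(0,255,0))
        for s,q in((1,C[3]),(-1,C[4])): line(flap(s,q)[[0,1,3,2]],C,(255,255,0))
    cv2.imwrite(f"pics/{f}.png",im)
E
python3 - <<'E'
from ov import *
im=cv2.cvtColor(cv2.imread("pics/top0.png"),cv2.COLOR_BGR2RGB)
overlay("top",im,[598.5,172.4,.101,.74,.65],[581,-215.5,.154],(130,90,470,290),2.35,"ov1")
E
```

```text
(no output)
```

View pics/ov1.png

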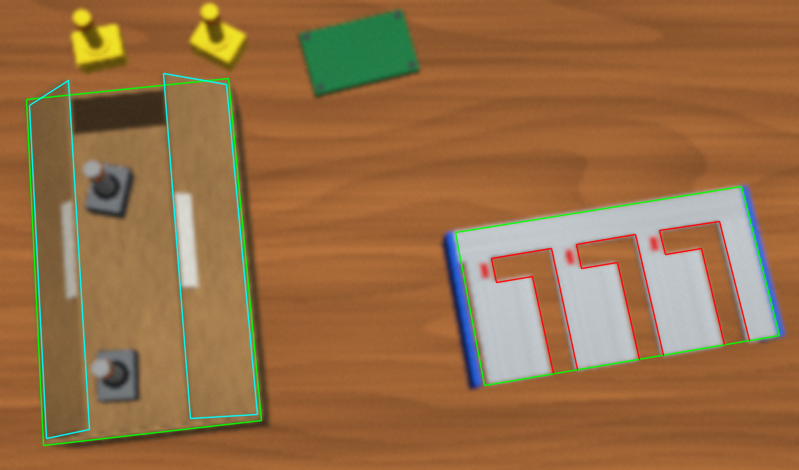

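>>> {"api": "move_arm", "payload": {"targets": "0 0 10 0;30 20 20 0;30 20 20 0;30 20 20 0;30 20 20 0;30 20 0 0;30 20 0 0;30 20 0 0;30 20 0 0;20 20 0 0;0 20 0 0;0 20 0 0;0 0 0 0;0 0 0 0;0 0 0 0"}}

```text
time: 3.3
ee_pos: [482.6, -256.1, 321.6]
orientation: [0.0, 0.976, 0.217, 0.0]
ft_force: [0.4, -0.4, -0.1]
opening: 85.5
finger_force: 0.0
```

```bash
python3 - <<'E'
from ov import *
o=monitor.get_obs(); print(o["ee_pos"],o["orientation"],o["joint_positions"])
from scipy.spatial.transform import Rotation as Ro
w,x,y,z=o["orientation"]; print(Ro.from_quat([x,y,z,w]).as_matrix().round(3))
im=shot("wrist","w1"); K,r,t=cal("wrist"); print(K[0,0],-cv2.Rodrigues(r)[0].T@t, cv2.Rodrigues(r)[0].round(2))
print(proj("wrist",place(np.array([(-60,-105,35),(66,-105,35),(66,135,35),(-60,135,35)],float),581,-215.5,.154)).round())
E
```

```text
[ 482.57117972 -256.0943489   321.64141023] [2.87096129e-04 9.76194466e-01 2.16896882e-01 1.58675486e-04] [-4.87770090e-01  1.86828616e-01  2.31283651e-01  1.61463724e+00
 -2.30794886e-04  2.21655337e+00]
[[ 0.906  0.423  0.   ]
 [ 0.423 -0.906 -0.   ]
 [ 0.     0.001 -1.   ]]
359.43862299362866 [ 544.58192424 -228.45215525  463.69476806] [[ 0.42 -0.91  0.  ]
 [-0.87 -0.41  0.26]
 [-0.24 -0.11 -0.96]]
[[351. 150.]
 [389.  39.]
 [174. -31.]
 [151.  90.]]
```

>>> {"api": "move_arm", "payload": {"targets": "10 10 0 0.14;10 10 0 0.14;10 10 0 0.14;10 10 0 0.14;10 10 0 0.14;10 10 0 0.14;10 10 0 0.14;10 10 0 0.14;10 10 0 0.14;0 5 0 0.03;0 0 0 0;0 0 0 0;0 0 0 0", "gripper": 0}}

```text
time: 4.65
ee_pos: [572.1, -161.1, 321.5]
orientation: [0.0, 0.65, 0.76, -0.0]
ft_force: [-0.4, -0.0, 0.3]
opening: -0.1
finger_force: 0.0
```

```bash
python3 - <<'E'
from ov import *
o=monitor.get_obs(); print(o["ee_pos"],o["orientation"],o["joint_positions"])
c=cal("wrist"); im=shot("wrist"); np.savez("w2.npz",im=im,K=c[0],r=c[1],t=c[2])
overlay("wrist",im,None,[581,-215.5,.154],(0,0,560,420),1.4,"w2")
for t in("mouth1","bay1"): print(t,[(round(d["score"],2),np.round(d["position"],1),np.round(at_z("wrist",d["position"],35)[:2],1)) for d in landmark_of("wrist",t)])
E
```

```text
[ 572.13506133 -161.08271455  321.50334754] [ 1.25812600e-04  6.50339992e-01  7.59643257e-01 -3.79093064e-05] [-2.74355571e-01  2.85929998e-01  3.57695645e-01  1.64236550e+00
 -1.74535199e-04  1.14170826e+00]
mouth1 [(0.98, array([231. , 260.9]), array([ 535.3, -294.2])), (0.92, array([228.1, 147.6]), array([ 514.1, -150.4])), (0.71, array([229.8, 206.8]), array([ 525. , -222.4])), (0.51, array([302. , 124.3]), array([ 595.9, -110.3]))]
bay1 [(0.71, array([297.9, 237.3]), array([ 615.2, -248.8])), (0.59, array([302.4, 123.8]), array([ 596.3, -109.5])), (0.58, array([300.4, 184.6]), array([ 606.5, -181.1]))]
```

View pics/w2.png

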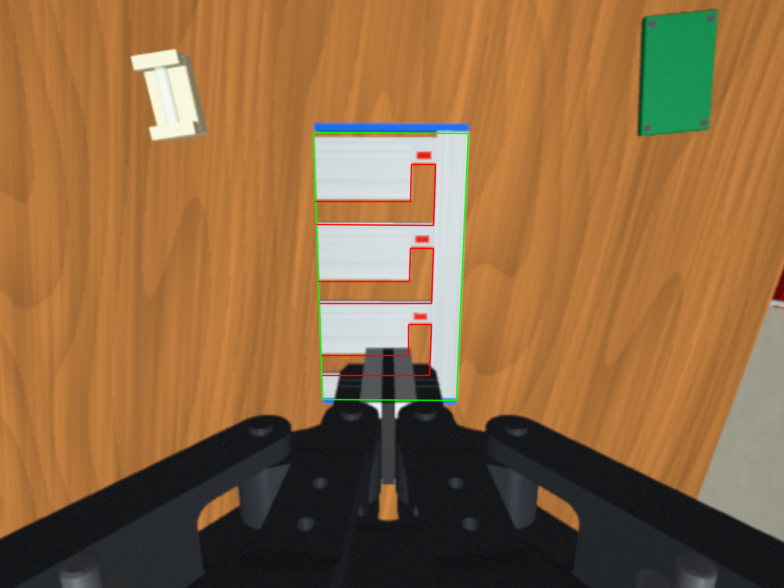

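Wrist view: the fitted rack outline and the three hooked slots lie on the picture within a couple of pixels. I refine this with a colour fit from both cameras.

```bash
python3 - <<'E'
from fit import *
d=np.load("w2.npz"); cw=(d["K"],d["r"],d["t"])
ims={"wrist":(d["im"],cw,245),"top":(cv2.cvtColor(cv2.imread("pics/top0.png"),cv2.COLOR_BGR2RGB),cal("top"),420)}
def cost(v,n):
    im,c,rm=ims[n]; h=cv2.cvtColor(im,cv2.COLOR_RGB2HSV); g=(h[...,1]<60)&(h[...,2]>120)
    S=8; m=np.zeros((420*2,560*2),np.uint8)
    def fill(P,val):
        p=proj(n,place(np.array(P,float),*v),c); cv2.fillPoly(m,[np.round((p*2+.5)*16).astype(np.int32)],val,shift=4)
    fill([(-60,-105,35),(66,-105,35),(66,135,35),(-60,135,35)],1)
    for y in(-70,0,70):
        fill([(-60,y-10,35),(40,y-10,35),(40,y+40,35),(20,y+40,35),(20,y+10,35),(-60,y+10,35)],0)
    r=cv2.resize(m.astype(np.float32),(560,420),interpolation=cv2.INTER_AREA)
    k=np.zeros((420,560)); p=proj(n,[581,-215,35],c)[0].astype(int); k[max(0,p[1]-100):min(rm,p[1]+100),p[0]-110:p[0]+110]=1
    return (abs(r-g)*k).sum()/((r*k).sum()+1)
sc=np.array([4,4,.03])
for ns in(["wrist"],["top"],["wrist","top"]):
    f=lambda d:sum(cost(np.array([581,-215.5,.154])+d*sc,n) for n in ns)
    b=minimize(f,np.zeros(3),method="Nelder-Mead",options=dict(initial_simplex=[[0,0,0],[1,0,0],[0,1,0],[0,0,1]]))
    print(ns,(np.array([581,-215.5,.154])+b.x*sc).round(3),round(b.fun,3),round(f(np.zeros(3)),3))
E
```

```text
['wrist'] [ 5.81156e+02 -2.13643e+02  1.50000e-01] 0.046 0.078
['top'] [ 5.80144e+02 -2.13540e+02  1.45000e-01] 0.096 0.122
['wrist', 'top'] [ 5.80929e+02 -2.13944e+02  1.49000e-01] 0.146 0.2
```

>>> {"api": "move_arm", "payload": {"targets": "2.5 33.5 -5 -0.05;2.5 33.5 -15 0;2.5 33.5 -15 0;2.5 33.5 -15 0;2.5 33.5 -15 0;2.5 33.5 -15 0;2.5 33.5 0 0;3 33.5 0 0;3 33 0 0;3 32 0 0;0 0 0 0;0 0 -40 0;0 0 -40 0;0 0 -40 0;0 0 -20 0;0 0 0 0;0 0 0 0"}}

```text
time: 6.5
ee_pos: [599.2, 171.9, 102.0]
orientation: [0.0, 0.669, 0.744, 0.0]
ft_force: [0.0, 0.3, 0.4]
opening: -0.2
finger_force: 0.0
```

>>> {"api": "move_arm", "payload": {"targets": "-1 12 0 0;-1 12 0 0;-1 6 3 0;-1 5 4 0;-1 6 4 0;-1 5 3 0;-1 10 3 0;-1 10 2 0;-1 9 -2 0;-1 8 -3 0;-1 6 -4 0;-0 5 -4 0;0 3 -2 0;0 0 0 0;0 0 0 0"}}

```text
time: 8.0
ee_pos: [587.7, 268.1, 105.7]
orientation: [0.001, 0.669, 0.744, -0.001]
ft_force: [-3.2, -6.0, 6.6]
opening: -0.4
finger_force: 4.2
```

>>> {"api": "move_arm", "payload": {"targets": "1 -10 8 0;2 -20 10 0;3 -30 4 0;3 -30 0 0;2 -6 -20 0;0 0 -8 0;1 -11 0 0;1 -11 0 0;1 -6 4 0;1 -6 5 0;1 -6 4 0;1 -6 3 0;1 -10 3 0;1 -10 2 0;1 -9 -2 0;1 -8 -3 0;1 -6 -4 0;0 -5 -4 0;0 -3 -2 0;0 0 0 0"}}

```text
time: 10.0
ee_pos: [609.8, 76.3, 104.9]
orientation: [-0.0, 0.668, 0.744, -0.0]
ft_force: [1.1, 0.2, 1.1]
opening: 0.3
finger_force: 0.0
```

>>> {"api": "move_arm", "payload": {"targets": "-1 10 10 0;-2 20 30 0;-2 0 40 0;0 0 40 0;0 -30 40 0;0 -50 20 0;0 -50 10 0;0 -40 0 0;0 0 0 0;0 0 0 0"}}

```text
time: 11.0
ee_pos: [605.0, -59.1, 294.2]
orientation: [0.0, 0.669, 0.743, 0.0]
ft_force: [0.7, 0.6, 0.8]
opening: 0.0
finger_force: 0.0
```

```bash
python3 - <<'E'
from ov import *
o=monitor.get_obs(); print(o["ee_pos"],o["ft_force"])
im=shot("top"); 
overlay("top",im,[598.6,172,.101,2.38,2.38],None,(100,80,290,300),2.7,"t3")
for t in("servo1",): print(t,[(round(d["score"],2),np.round(d["position"],1),np.round(at_z("top",d["position"],4)[:2],1)) for d in landmark_of("top",t)])
s=shot("side","s3")
for t in("servo1",): print(t,[(round(d["score"],2),np.round(d["position"],1),np.round(at_z("side",d["position"],4)[:2],1)) for d in landmark_of("side",t)])
E
```

```text
[604.99107525 -59.05584504 294.24332909] [0.66403126 0.57233852 0.78597742]
servo1 [(0.98, array([219.3, 113.2]), array([794. , 132.1])), (0.68, array([178.1, 170. ]), array([673.4, 211.9])), (0.63, array([174.7, 110.7]), array([800.1, 223.5])), (0.57, array([215. , 204.9]), array([601.5, 137.3]))]
servo1 [(0.86, array([135.8, 276.2]), array([790.9, 235. ])), (0.82, array([160.3, 241.3]), array([793.9, 125.7])), (0.67, array([194.7, 285.1]), array([663. , 211.6])), (0.53, array([264.5, 303.7]), array([509.7, 203.9]))]
```

View pics/t3.png

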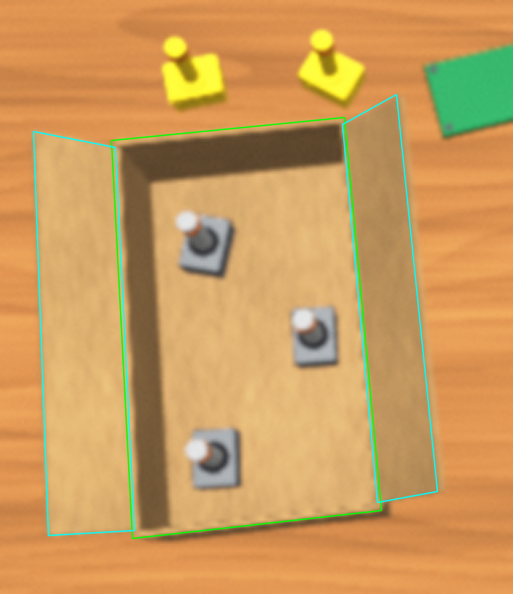

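Crop of the open carton: both flaps lie out at about 2.4. The servos stand at crop A (205,245), B (314,335) and C (212,458), all grey and inside the carton. The yellow pair at (190,75) and (330,75) lies outside and is left alone. Next I measure the shaft tips with the wrist camera from close by.

```bash
python3 - <<'E'
from h import *
for n,top,base in(("A",(187,221),(205,245)),("B",(302,319),(314,335)),("C",(197,450),(212,458))):
    f=lambda p:np.array(p)/2.7-.5+[100,80]
    print(n,at_z("top",f(top),74)[:2].round(1),at_z("top",f(base),26)[:2].round(1))
E
```

```text
A [668.3 212.3] [666.1 211.7]
B [599.7 133.6] [599.3 132.5]
C [513.4 199.6] [513.2 201.2]
```

>>> {"api": "move_arm", "payload": {"targets": "0 40 0 0;0 40 0 0;0 40 0 0;0 40 0 0;0 40 0 0;0 40 0 0;0 0 0 0;0 0 0 0", "gripper": 0.5}}

```text
time: 12.0
ee_pos: [604.4, 183.1, 293.3]
orientation: [-0.0, 0.667, 0.745, -0.0]
ft_force: [-0.1, -0.4, 0.4]
opening: 42.7
finger_force: 0.0
```

```bash
python3 - <<'E'
from h import *
o=monitor.get_obs(); print(o["ee_pos"],o["opening"])
im=shot("wrist","w4")
print([(round(d["score"],2),np.round(d["position"],1),np.round(at_z("wrist",d["position"],4)[:2],1)) for d in landmark_of("wrist","servo1")])
for d in regions_of("wrist","servo1"): print(d["score"],np.round(d["box"]))
E
```

```text
[604.44729218 183.06173284 293.32010392] 42.69363036203011
[(0.77, array([329.6, 145.9]), array([666.9, 209.2])), (0.72, array([422.8, 228.6]), array([800. , 118.9])), (0.63, array([439.6, 142.4]), array([796.5, 227.5])), (0.6, array([266.2, 202.3]), array([598.8, 131.8]))]
0.95 [429. 125. 474. 166.]
0.95 [407. 210. 456. 251.]
0.66 [178. 124. 221. 155.]
0.61 [311. 131. 358. 161.]
0.6 [250. 190. 288. 228.]
```

View pics/w4.png

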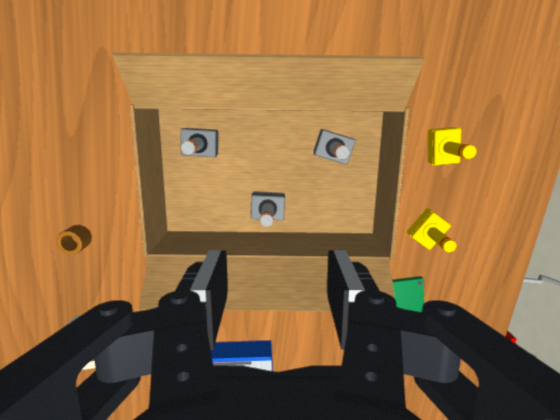

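```bash
python3 - <<'E'
from h import *
for p in((343,152),(267,220),(187,148)): print(at_z("wrist",p,74)[:2].round(1))
E
```

```text
[670.4 210.2]
[601.7 130.8]
[514.6 197.4]
```

>>> {"api": "move_arm", "payload": {"targets": "12 6 -10 0;12 6 -20 0;13 6 -40 0;13 5 -40 0;12.6 5 -40 0;0 0 -10 0;0 0 0 0;0 0 0 0"}}

```text
time: 12.95
ee_pos: [668.2, 208.8, 135.5]
orientation: [0.0, 0.669, 0.744, 0.001]
ft_force: [0.5, 0.3, 1.2]
opening: 43.0
finger_force: 0.0
```

```bash
python3 - <<'E'
from h import *
o=monitor.get_obs(); print(o["ee_pos"],o["opening"])
im=shot("wrist","w5"); 
print(proj("wrist",[[667,211,74],[667,211,26],[667,211,4]]).round(), proj("top",[[667,211,74]]).round())
E
```

```text
[668.18022272 208.75894105 135.51254557] 42.99613672574372
[[272. 218.]
 [272. 199.]
 [273. 192.]] [[169. 162.]]
```

View pics/w5.png

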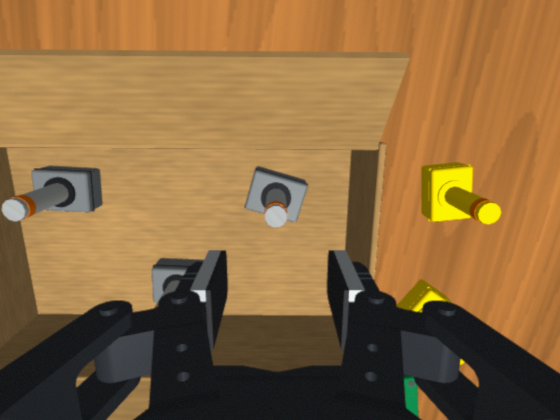

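The close wrist view shows servo A's tip at (276,216), which puts the shaft at about (669,211.5). I go down and grip it.

>>> {"api": "move_arm", "payload": {"targets": "0.8 2.7 -20 0;0 0 -20 0;0 0 -20 0;0 0 -20 0;0 0 -14 0;0 0 0 0;0 0 0 0"}}

```text
time: 13.7
ee_pos: [669.0, 211.9, 41.2]
orientation: [0.0, 0.668, 0.744, 0.001]
ft_force: [0.5, 0.2, -0.6]
opening: 42.6
finger_force: 0.0
```

>>> {"api": "move_arm", "payload": {"targets": "0 0 0 0;0 0 0 0;0 0 0 0;0 0 0 0;0 0 0 0;0 0 0 0", "gripper": 0, "squeeze": 50}}

```text
time: 14.3
ee_pos: [669.0, 212.0, 40.7]
orientation: [0.0, 0.668, 0.744, 0.001]
ft_force: [-1.1, -0.5, 5.4]
opening: 12.3
finger_force: 49.2
```

>>> {"api": "move_arm", "payload": {"targets": "0 0 5 0;0 0 20 0;0 0 30 0;0 0 40 0;0 0 40 0;0 0 10 0;-18 -34 0 0.04;-18 -34 0 0.04;-18 -34 0 0.04;-18 -34 0 0.04;-18 -34 0 0.04;-18 -34 0 0.04;-18 -34 0 0.04;-18 -34 0 0;-18 -34 0 0;-18 -34 0 0;-17.4 -31.5 0 0;0 0 0 0;0 0 0 0"}}

```text
time: 16.2
ee_pos: [470.4, -160.2, 184.1]
orientation: [-0.001, 0.559, 0.829, 0.0]
ft_force: [0.9, -0.1, -0.6]
opening: 13.0
finger_force: 49.0
```

>>> {"api": "move_arm", "payload": {"targets": "0 0 -30 0;0 0 -40 0;0 0 -40 0;0 0 -20 0;0 0 0 0;0 0 0 0;0 0 0 0"}}

```text
time: 16.9
ee_pos: [472.4, -159.6, 56.2]
orientation: [0.001, 0.558, 0.83, 0.0]
ft_force: [0.1, 0.6, -0.9]
opening: 12.6
finger_force: 49.1
```

```bash
python3 - <<'E'
from ov import *
o=monitor.get_obs(); print(o["ee_pos"],o["opening"],o["joint_positions"].round(2) if hasattr(o["joint_positions"],"round") else o["joint_positions"])
im=shot("wrist"); overlay("wrist",im,None,[581,-213.8,.15],(0,0,560,420),1.4,"w6")
E
```

```text
[ 472.42955854 -159.62333732   56.20613232] 12.584390809372513 [-0.33  0.14 -0.42  1.01  0.    0.86]
```

View pics/w6.png

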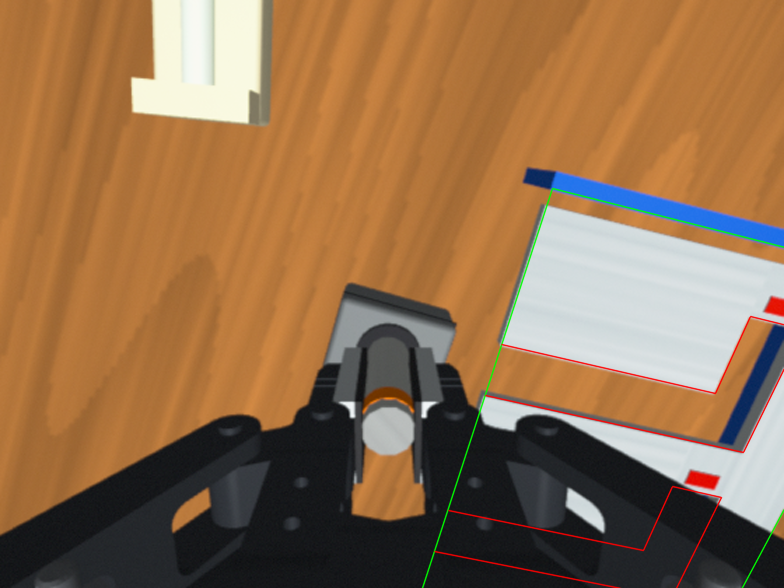

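Wrist view: the housing is held upright and lined up with slot 3, and the overlay lies on the slot edges. I lower it and slide it in.

>>> {"api": "move_arm", "payload": {"targets": "0 0 -8 0;0 0 -8.5 0;0 0 0 0;16 2.4 0 0;16 2.4 0 0;16 2.4 0 0;16 2.4 0 0;0 0 0 0;0 0 0 0"}}

```text
time: 17.85
ee_pos: [534.6, -150.1, 37.8]
orientation: [-0.001, 0.558, 0.83, -0.0]
ft_force: [-0.3, 0.5, -0.8]
opening: 12.4
finger_force: 49.1
```

>>> {"api": "move_arm", "payload": {"targets": "16 2.5 0 0;16 2.5 0 0;16 2.5 0 0;15.8 2.4 0 0;0 0 0 0;0 0 0 0"}}

```text
time: 18.45
ee_pos: [597.8, -140.3, 37.9]
orientation: [-0.001, 0.558, 0.83, -0.0]
ft_force: [0.1, -0.0, -1.8]
opening: 12.9
finger_force: 49.1
```

>>> {"api": "move_arm", "payload": {"targets": "1.5 0 0 0;-1 7 0 0;-1 7.5 0 0;-1 8 0 0;-1 8 0 0;0 0 0 0;0 0 -1 0;0 0 0 0"}}

```text
time: 19.25
ee_pos: [596.3, -109.7, 37.0]
orientation: [-0.0, 0.558, 0.83, -0.0]
ft_force: [0.5, 0.0, -1.0]
opening: 12.5
finger_force: 49.1
```

```bash
cat >> fit.py <<'E'
def loc(p,v=(581,-213.8,.15)):
    c,s=np.cos(v[2]),np.sin(v[2]); d=np.array(p[:2])-v[:2]; return np.array([c*d[0]+s*d[1],-s*d[0]+c*d[1]])
def wld(p,v=(581,-213.8,.15)): return place(np.array([[*p,0.]]),*v)[0,:2]
E
python3 - <<'E'
from fit import *
o=monitor.get_obs(); print(o["ee_pos"],o["ft_force"],loc(o["ee_pos"]))
E
```

```text
[ 596.3206504  -109.688625     36.98761396] [ 0.46718925  0.04929909 -1.00039131] [ 30.70682546 100.6528271 ]
```

>>> {"api": "move_arm", "payload": {"targets": "0 0 0 0;0 0 0 0;0 0 0 0;0 0 15 0;0 0 25 0;0 0 40 0;0 0 40 0;0 0 40 -0.04;1 40 0 -0.04;1 40 0 -0.04;1 40 0 -0.04;1 40 0 -0.04;0 40 0 -0.04;0 40 0 -0.04;0 0 0 0;0 0 -40 0;0 0 -20 0;0 0 0 0;0 0 0 0", "gripper": 0.5}}

```text
time: 21.15
ee_pos: [600.4, 129.7, 137.6]
orientation: [-0.0, 0.668, 0.744, -0.0]
ft_force: [0.0, -0.8, -0.8]
opening: 42.6
finger_force: 0.0
```

```bash
python3 - <<'E'
from ov import *
o=monitor.get_obs(); print(o["ee_pos"],o["opening"])
im=shot("wrist"); tp=shot("top"); print(proj("wrist",[[600.5,132.5,74],[513.8,199,74]]).round())
a=cv2.resize(tp[150:270,130:470],None,fx=1.65,fy=1.65,interpolation=cv2.INTER_CUBIC)
b=np.vstack([im,a[:180,:560]]); cv2.imwrite("pics/w7.png",cv2.cvtColor(b,cv2.COLOR_RGB2BGR))
E
```

```text
[600.35737123 129.71885069 137.62306177] 42.578973663006074
[[273. 217.]
 [128.  85.]]
```

View pics/w7.png

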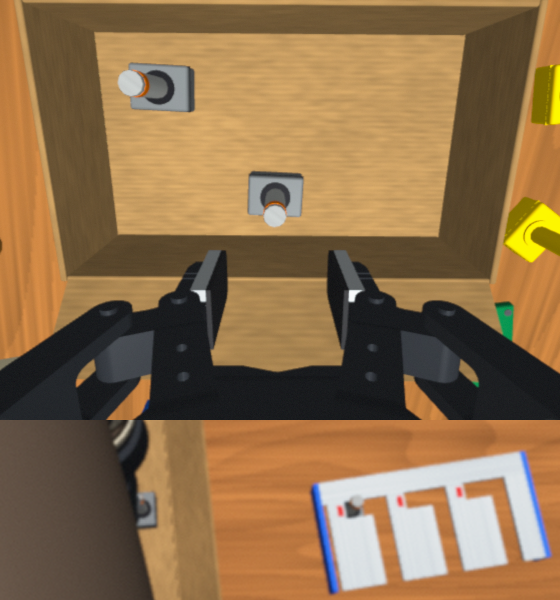

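The view shows servo B's tip at (275,215), C's at (132,82), and A standing in bay 3 of the rack. I pick up B at about (601.5,133.5).

>>> {"api": "move_arm", "payload": {"targets": "1 3.8 -20 0;0 0 -20 0;0 0 -20 0;0 0 -20 0;0 0 -16 0;0 0 0 0;0 0 0 0"}}

```text
time: 21.95
ee_pos: [602.1, 134.0, 42.5]
orientation: [0.0, 0.668, 0.744, 0.001]
ft_force: [0.7, 0.1, 0.5]
opening: 42.9
finger_force: 0.0
```

>>> {"api": "move_arm", "payload": {"targets": "0 0 0 0;0 0 0 0;0 0 0 0;0 0 0 0;0 0 0 0;0 0 0 0", "gripper": 0}}

```text
time: 22.55
ee_pos: [602.0, 134.3, 42.0]
orientation: [0.0, 0.668, 0.744, 0.001]
ft_force: [0.3, 0.0, 5.7]
opening: 12.5
finger_force: 49.3
```

```bash
python3 - <<'E'
from fit import *
o=monitor.get_obs(); p=o["ee_pos"]; print(p,o["ft_force"])
for y in(0,-70): 
  q=[wld(a) for a in((-100,y),(30,y),(30,y+30.5))]; print(np.round(q,1), np.round(q[0]-p[:2],1))
E
```

```text
[601.972072   134.25622929  42.03944886] [0.31991329 0.01476187 5.72413123]
[[ 482.1 -228.7]
 [ 610.7 -209.3]
 [ 606.1 -179.2]] [-119.8 -363. ]
[[ 492.6 -298. ]
 [ 621.1 -278.5]
 [ 616.6 -248.4]] [-109.4 -432.2]
```

>>> {"api": "move_arm", "payload": {"targets": "0 0 5 0;0 0 20 0;0 0 30 0;0 0 40 0;0 0 40 0;0 0 5 0;-11 -33 0 0.05;-11 -33 0 0;-11 -33 0 0;-11 -33 0 0;-11 -33 0 0;-11 -33 0 0;-11 -33 0 0;-11 -33 0 0;-11 -33 0 0;-11 -33 0 0;-10 -33 0 0;0 0 0 0;0 0 0 0;0 0 0 0"}}

```text
time: 24.55
ee_pos: [481.3, -228.2, 180.6]
orientation: [-0.001, 0.649, 0.761, 0.0]
ft_force: [-0.1, 0.6, -1.4]
opening: 12.5
finger_force: 48.9
```

>>> {"api": "move_arm", "payload": {"targets": "0 0 -30 0;0 0 -40 0;0 0 -40 0;0 0 -20 0;0 0 -10 0;0 0 0 0;0 0 0 0"}}

```text
time: 25.25
ee_pos: [482.3, -228.8, 42.3]
orientation: [0.001, 0.649, 0.761, 0.0]
ft_force: [-0.7, -0.7, 0.0]
opening: 12.6
finger_force: 49.4
```

>>> {"api": "move_arm", "payload": {"targets": "0 0 -2 0;16 2.4 0 0;16 2.4 0 0;16 2.4 0 0;16 2.4 0 0;16 2.4 0 0;16 2.5 0 0;16 2.5 0 0;16.5 2.5 0 0;0 0 0 0;0 0 0 0"}}

```text
time: 26.35
ee_pos: [610.1, -209.5, 39.5]
orientation: [0.0, 0.649, 0.76, 0.0]
ft_force: [0.3, 0.2, -0.9]
opening: 12.2
finger_force: 49.7
```

>>> {"api": "move_arm", "payload": {"targets": "0.5 0 0 0;-1 7 0 0;-1 7.5 0 0;-1 8 0 0;-1 8 0 0;0 0 -1 0;0 0 0 0;0 0 0 0"}}

```text
time: 27.15
ee_pos: [606.4, -179.0, 38.2]
orientation: [0.0, 0.649, 0.76, -0.0]
ft_force: [-0.4, 0.8, -1.5]
opening: 12.1
finger_force: 49.8
```

```bash
python3 - <<'E'
from fit import *
o=monitor.get_obs(); print(o["ee_pos"],o["ft_force"],loc(o["ee_pos"]))
E
```

```text
[ 606.42246471 -178.98091903   38.15965906] [-0.43711822  0.7640962  -1.49142656] [30.34029627 30.62901458]
```

>>> {"api": "move_arm", "payload": {"targets": "0 0 0 0;0 0 0 0;0 0 0 0;0 0 15 0;0 0 25 0;0 0 40 0;0 0 40 0;-9 37 20 -0.05;-9 38 0 0;-9 38 0 0;-9 38 0 0;-9 38 0 0;-9 38 0 0;-9 38 0 0;-9 38 0 0;-9 38 0 0;-9 35 -20 0;0 0 -20 0;0 0 0 0;0 0 0 0", "gripper": 0.5}}

```text
time: 29.15
ee_pos: [516.2, 196.8, 138.4]
orientation: [-0.0, 0.668, 0.744, -0.0]
ft_force: [0.1, -0.9, 0.1]
opening: 42.9
finger_force: 0.0
```

```bash
python3 - <<'E'
from ov import *
o=monitor.get_obs(); print(o["ee_pos"],o["opening"])
im=shot("wrist"); tp=shot("top"); print(proj("wrist",[[516,200.5,74]]).round())
a=cv2.resize(tp[150:270,130:470],None,fx=1.65,fy=1.65,interpolation=cv2.INTER_CUBIC)
b=np.vstack([im,a[:180,:560]]); cv2.imwrite("pics/w8.png",cv2.cvtColor(b,cv2.COLOR_RGB2BGR))
E
```

```text
[516.23687658 196.79068463 138.41270212] 42.907176080171354
[[273. 214.]]
```

View pics/w8.png

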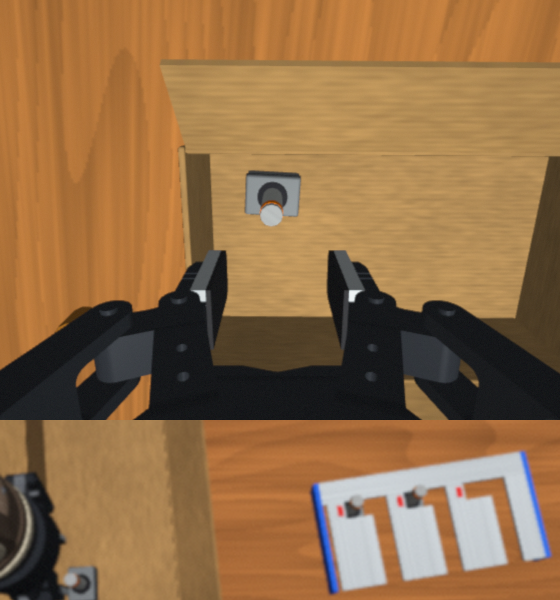

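Servo C's tip is at (271,215). In the lower crop A and B stand in bays 3 and 2. I pick up C at about (515,200).

>>> {"api": "move_arm", "payload": {"targets": "-1.2 3.2 -20 0;0 0 -20 0;0 0 -20 0;0 0 -20 0;0 0 -17 0;0 0 0 0;0 0 0 0"}}

```text
time: 29.95
ee_pos: [515.8, 199.9, 42.2]
orientation: [0.0, 0.669, 0.744, 0.0]
ft_force: [-0.2, -0.3, -0.5]
opening: 42.8
finger_force: 0.0
```

>>> {"api": "move_arm", "payload": {"targets": "0 0 0 0;0 0 0 0;0 0 0 0;0 0 0 0;0 0 0 0;0 0 0 0", "gripper": 0}}

```text
time: 30.55
ee_pos: [515.6, 200.5, 41.8]
orientation: [0.0, 0.668, 0.744, 0.001]
ft_force: [-0.1, 1.2, 4.4]
opening: 12.3
finger_force: 49.2
```

>>> {"api": "move_arm", "payload": {"targets": "0 0 5 0;0 0 20 0;0 0 30 0;0 0 40 0;0 0 40 0;0 0 5 0;-2 -36 0 0.05;-2 -36 0 0;-2 -36 0 0;-2 -36 0 0;-2 -36 0 0;-2 -36 0 0;-2 -36 0 0;-2 -36 0 0;-2 -36 0 0;-1 -36 0 0;-1 -36 0 0;-1 -36 0 0;-1 -36 0 0;-2 -30 0 0"}}

```text
time: 32.55
ee_pos: [490.4, -299.3, 179.9]
orientation: [-0.001, 0.65, 0.76, -0.0]
ft_force: [-0.5, -0.0, -1.4]
opening: 12.6
finger_force: 48.8
```

>>> {"api": "move_arm", "payload": {"targets": "0 0 0 0;0 0 0 0;0 0 -30 0;0 0 -40 0;0 0 -40 0;0 0 -20 0;0 0 -10 0;0 0 0 0;0 0 0 0"}}

```text
time: 33.45
ee_pos: [491.9, -297.6, 42.3]
orientation: [0.001, 0.649, 0.761, 0.0]
ft_force: [0.2, 0.4, -1.1]
opening: 12.4
finger_force: 49.3
```

>>> {"api": "move_arm", "payload": {"targets": "0 0 -2 0;16.5 2.4 0 0;16 2.4 0 0;16 2.4 0 0;16 2.4 0 0;16 2.4 0 0;16 2.4 0 0;16 2.4 0 0;16.5 2.4 0 0;0 0 0 0;0 0 0 0"}}

```text
time: 34.55
ee_pos: [620.4, -278.6, 39.6]
orientation: [0.0, 0.649, 0.76, 0.0]
ft_force: [0.3, 0.6, -1.4]
opening: 12.7
finger_force: 49.6
```

>>> {"api": "move_arm", "payload": {"targets": "0.5 0 0 0;-1 7 0 0;-1 7.5 0 0;-1 8 0 0;-1 8 0 0;0 0 -1 0;0 0 0 0;0 0 0 0"}}

```text
time: 35.35
ee_pos: [616.7, -248.1, 38.1]
orientation: [0.0, 0.649, 0.76, -0.0]
ft_force: [0.1, 0.1, -1.7]
opening: 12.7
finger_force: 49.6
```

>>> {"api": "move_arm", "payload": {"targets": "0 0 0 0;0 0 0 0;0 0 0 0;0 0 15 0;0 0 25 0;0 0 40 0;0 0 40 0;-10 20 40 0;-20 30 40 0;-10 30 40 0;0 30 10 0;0 0 0 0;0 0 0 0;0 0 0 0", "gripper": 0.5}}

```text
time: 36.75
ee_pos: [578.1, -141.3, 284.0]
orientation: [-0.0, 0.65, 0.76, -0.0]
ft_force: [0.7, 0.2, -0.3]
opening: 43.0
finger_force: 0.0
```

```bash
python3 - <<'E'
from ov import *
o=monitor.get_obs(); print(o["ee_pos"])
im=shot("wrist"); overlay("wrist",im,None,[581,-213.8,.15],(140,40,440,290),2.6,"w9")
tips=proj("wrist",[[*wld((30,y)),z] for y in(-40,30,100) for z in(70,)]); print(tips.round(), ((tips-[140,40]+.5)*2.6).round())
E
```

```text
[ 578.059187   -141.29548855  283.9748159 ]
[[295. 277.]
 [297. 215.]
 [298. 147.]] [[405. 618.]
 [408. 457.]
 [412. 280.]]
```

View pics/w9.png

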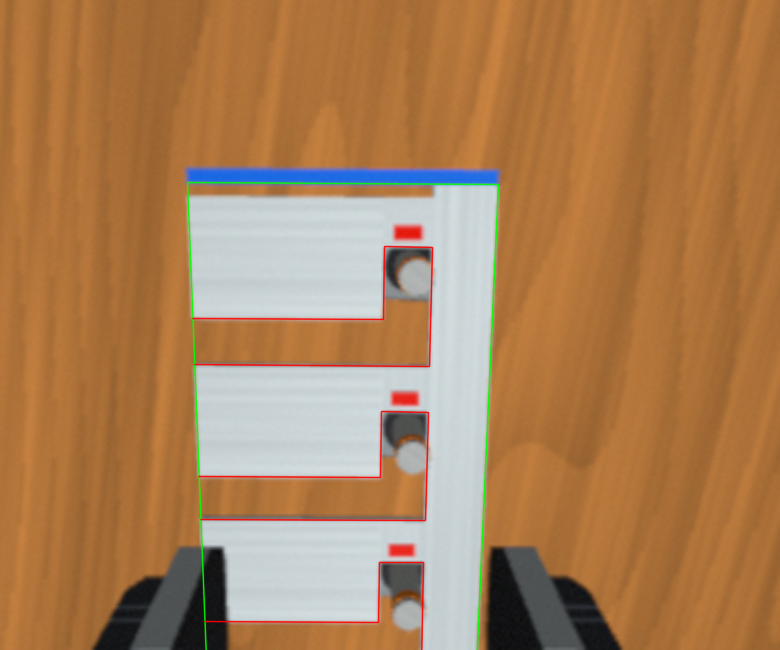

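All three shafts stand in their bays: the tips at crop (415,275), (411,457) and (407,615) are within about 2 mm of the expected points. Next I fold the left flap in from outside.

>>> {"api": "move_arm", "payload": {"targets": "0 35 0 -0.05;0 35 0 0;0 35 0 0;0 35 0 0;0 35 -10 0;0 35 -10 0;1 35 -10 0;1 35 -10 0;1 35 -10 0;1 35 -10 0;1 35 0 0;1 35 0 0;0 38 0 0;0 0 0 0;0 0 -40 0;0 0 -40 0;0 0 -30 0;0 0 -9 0;0 0 0 0;0 0 0 0", "gripper": 0}}

```text
time: 38.8
ee_pos: [585.2, 316.9, 107.0]
orientation: [0.0, 0.669, 0.744, 0.001]
ft_force: [0.4, -0.6, -0.2]
opening: -0.6
finger_force: 0.0
```

>>> {"api": "move_arm", "payload": {"targets": "1 -9 0 0;1 -9 0 0;1 -8 7 0;1 -9 6 0;1 -11 2 0;1 -12 1 0;1 -8 0 0;1 -7 -2 0;1 -7 -4 0;1 -6 -5 0;0 -5 -6 0;0 -4 -6 0;0 -2 -6 0;0 -1 -5 0;0 0 0 0;0 0 0 0"}}

```text
time: 40.4
ee_pos: [594.1, 219.4, 87.3]
orientation: [-0.0, 0.668, 0.744, -0.0]
ft_force: [-0.6, -0.2, -0.0]
opening: -0.1
finger_force: 0.0
```

>>> {"api": "move_arm", "payload": {"targets": "0 0 -2 0;0 0 -2 0;0 0 0 0"}}

```text
time: 40.7
ee_pos: [594.5, 219.5, 84.1]
orientation: [0.0, 0.668, 0.744, 0.0]
ft_force: [0.1, 0.1, 4.1]
opening: -0.1
finger_force: 1.7
```

>>> {"api": "move_arm", "payload": {"targets": "0 0 20 0;0 0 40 0;0 0 30 0;3 -32 0 0;3 -32 0 0;3 -32 0 0;3 -32 0 0;3 -32 0 0;4 -33 0 0;0 0 -30 0;0 0 -30 0;0 0 -6 0;0 0 0 0;0 0 0 0"}}

```text
time: 42.1
ee_pos: [613.9, 26.6, 108.9]
orientation: [0.001, 0.668, 0.744, 0.001]
ft_force: [1.5, 0.5, 0.2]
opening: -0.3
finger_force: 0.0
```

>>> {"api": "move_arm", "payload": {"targets": "-1 9 0 0;-1 9 0 0;-1 8 7 0;-1 9 6 0;-1 11 2 0;-1 12 1 0;-1 8 0 0;-1 7 -2 0;-1 7 -4 0;-1 6 -5 0;0 5 -6 0;0 4 -6 0;0 2 -6 0;0 1 -5 0;0 0 -2 0;0 0 -2 0;0 0 0 0;0 0 0 0"}}

```text
time: 43.9
ee_pos: [603.4, 124.0, 85.6]
orientation: [0.0, 0.668, 0.744, 0.0]
ft_force: [0.0, -0.1, -1.4]
opening: 0.2
finger_force: 0.0
```

>>> {"api": "move_arm", "payload": {"targets": "0 0 -1.5 0;0 0 -1 0;0 0 0 0;0 0 20 0;0 0 40 0;0 0 40 0;0 0 40 0;-30 0 20 0;-40 0 0 0;-40 0 0 0;-40 0 0 0;-40 0 0 0;-40 0 0 0;-30 0 0 0;0 0 0 0;0 0 0 0;0 0 0 0"}}

```text
time: 45.6
ee_pos: [344.2, 124.4, 243.1]
orientation: [0.0, 0.668, 0.744, 0.0]
ft_force: [1.1, 0.3, 0.1]
opening: -0.2
finger_force: 0.0
```

```bash
python3 - <<'E'
from ov import *
o=monitor.get_obs(); print(o["ee_pos"],o["ft_force"])
tp=shot("top"); sd=shot("side")
a=cv2.resize(tp[90:290,130:470],(800,471),interpolation=cv2.INTER_CUBIC)[:, :]
overlay("top",tp,[598.6,172,.101,0,0],[581,-213.8,.15],(130,110,470,265),2.35,"e1"); overlay("side",sd,[598.6,172,.101,0,0],None,(130,130,370,320),1.2,"e2")
A=cv2.imread("pics/e1.png"); B=cv2.imread("pics/e2.png"); B=np.hstack([B,np.zeros((B.shape[0],A.shape[1]-B.shape[1],3),np.uint8)])
cv2.imwrite("pics/e3.png",np.vstack([A,B])); print(A.shape,B.shape)
E
```

```text
[344.18055782 124.36872325 243.11730463] [1.0845132  0.31945503 0.10644186]
(364, 799, 3) (228, 799, 3)
```

View pics/e3.png

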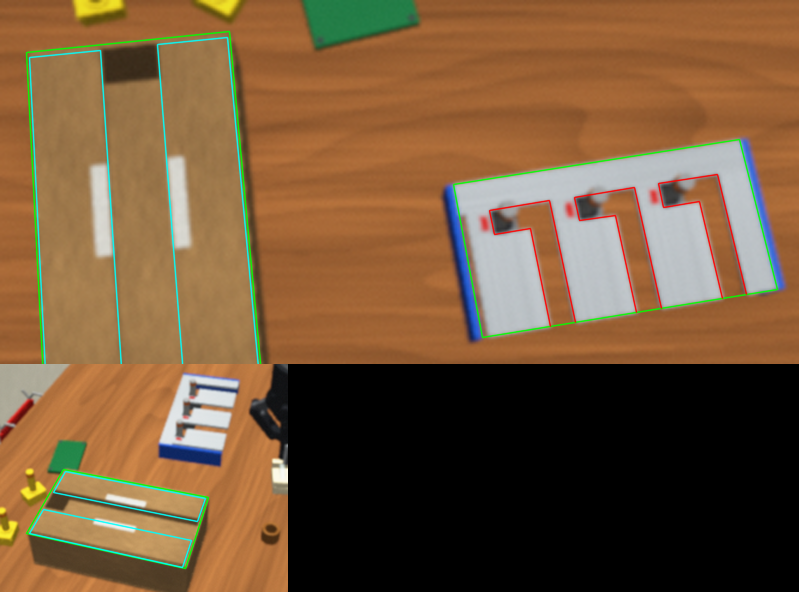

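Both flaps look nearly flat, but in the side view the near (left) one seems slightly raised. I press both down again near their free edges.

>>> {"api": "move_arm", "payload": {"targets": "30 0 0 0;40 10 0 0;40 20 0 0;40 20 0 0;40 20 0 0;40 10 0 0;21 1 0 0;0 0 -40 0;0 0 -40 0;0 0 -40 0;0 0 -30 0;0 0 -4 0;0 0 0 0;0 0 0 0"}}

```text
time: 47.1
ee_pos: [595.0, 205.2, 89.5]
orientation: [0.0, 0.668, 0.744, 0.0]
ft_force: [-0.7, 0.1, 0.8]
opening: -0.3
finger_force: 0.0
```

>>> {"api": "move_arm", "payload": {"targets": "0 0 -2 0;0 0 -2 0;0 0 0 0"}}

```text
time: 47.4
ee_pos: [594.4, 205.3, 85.2]
orientation: [0.0, 0.668, 0.744, 0.0]
ft_force: [-1.1, 0.2, 0.5]
opening: -0.3
finger_force: 0.0
```

>>> {"api": "move_arm", "payload": {"targets": "0 0 -1 0;0 0 -1 0;0 0 -1 0;0 0 0 0"}}

```text
time: 47.8
ee_pos: [594.5, 205.3, 84.0]
orientation: [0.0, 0.668, 0.744, 0.001]
ft_force: [-3.3, -1.9, 9.9]
opening: -0.6
finger_force: 5.0
```

>>> {"api": "move_arm", "payload": {"targets": "0 0 20 0;2 -22 0 0;2 -22 0 0;3 -22 0 0;0 0 -10 0;0 0 -7 0;0 0 -2 0;0 0 -1 0;0 0 0 0"}}

```text
time: 48.7
ee_pos: [601.3, 139.2, 83.9]
orientation: [0.001, 0.668, 0.744, -0.0]
ft_force: [-5.0, -5.1, 14.9]
opening: 0.3
finger_force: 7.5
```

>>> {"api": "move_arm", "payload": {"targets": "0 0 20 0;0 0 40 0;0 0 40 0;0 0 40 0;-30 0 20 0;-40 0 0 0;-40 0 0 0;-40 0 0 0;-40 0 0 0;-40 0 0 0;-30 0 0 0;0 0 0 0;0 0 0 0;0 0 0 0"}}

```text
time: 50.1
ee_pos: [342.0, 139.7, 241.8]
orientation: [0.0, 0.668, 0.744, 0.0]
ft_force: [0.7, -1.1, -0.2]
opening: 0.2
finger_force: 0.0
```

```bash
python3 - <<'E'
from ov import *
tp=shot("top"); overlay("top",tp,[598.6,172,.101,0,0],[581,-213.8,.15],(130,90,470,340),2.3,"f1")
print(monitor.get_obs()["ft_force"])
E
```

```text
[ 0.11556264  0.50895252 -0.25900488]
```

View pics/f1.png

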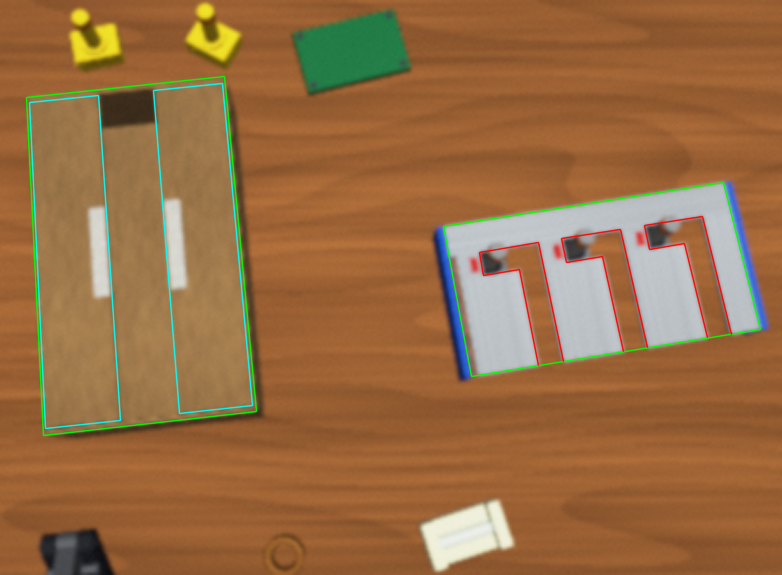

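The flaps are flat, and the three shafts stand in their bays at crop (495,258), (578,245) and (662,233). The fuse block, lid and bushing look undisturbed, and the robot is clear of everything.

```bash
python3 -c "
from h import *
print(job.finish_job())"
```

```text
the job is handed in; nothing more can be done
None
```

I handed the job in at about 50 s of the 210 s allowed: all three servo housings stand upright in their bays, both carton flaps are folded flat, and the fuse block, lid and bushing look undisturbed in the last picture; no verdict came back.

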